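Radio off, then offer the TV remote to the sofa

ROBOT

A 6-joint arm with a two-finger parallel gripper is mounted at the origin on the work surface. World frame = base frame: x ahead of the robot, y to its left, z up, the work surface at z = 0. Lengths are in mm, angles in rad, forces in N, time in s.
With the tool pointing down it reaches from about 400 to 825 mm from the base axis. Payload 7 kg.
Tool frame: the origin (TCP) lies midway between the tips of the shut fingers; the grasp point (between the pads) lies 19 mm behind it; z points along the fingers, y is the line along which they close (so a half turn about z gives the same grasp; the last joint's range is limited). The gripper opens to 85 mm and grips with 20 to 120 N. Pads are 22 mm wide; open, the fingers measure 114 mm over their backs; the gripper's body (76 mm by 85 mm) begins 54 mm behind the grasp point. The pads swing forward as they close: fully open they stand 13 mm farther back than shut.
Start: joints at [1.494, 0.359, 0.012, 0, -1.224, -0.288], TCP at [240.822, 630.555, 231.302] pointing down, gripper open.
Joint ranges: [-3.07, 3.07], [-1.43, 2.12], [-1.02, 1.25], [-3.03, 1.67], [-3.05, -0], [-3.03, 3.03]. Speed limits (rad/s): [2.39, 2.39, 3.01, 3.14, 3.14, 3.14].

INTERFACE

Orientations are given as a unit quaternion [x, y, z, w].
In Python, from rig import r gives the robot as it stands.
- The arm moves only by the shell command python3 -m crank FILE [OPENING], which reads ROWS from the file FILE. ROWS is a JSON object with one list for each field, all of the same length, 1 to 10, a row being the entries at one place: x, y, z (the shift in shares of the most that a row can go, 1 being 62.5 mm), wx, wy, wz (a rotation vector in parts of the range, where 1.0 means pi rad); each row shifts and turns the commanded pose from where the row before left it, along the tool's axes as they then stand; what a row does not reach is not made up. A row lasts 1/8 s, in which the tool goes at most 62.5 mm and 0.188 rad, less where a joint would pass 70% of its speed; a pose out of reach is approached as far as the arm can. OPENING is the opening from 0.0 (shut) to 1.0 (fully open), set as the command begins (- or left out keeps the last). The fingers move at their own pace and stop on an object; the grip force is fixed at half the most. Time passes only in rows, so rows that do not move let the fingers close. It prints the time, the measured TCP pose, the force, the opening and the grip force at its end. Shift and turn numbers lie between -1 and 1, and a call with a number outside is refused. Input that does not fit is refused with a message, and nothing moves.
- r.get_obs(): the state, without advancing time (a new reading comes with each control period).
- r.snapshot(name): name is "side" or "top"; returns a dict with "pixels" (384x512x3 uint8, blue, green, red), "intrinsics" (3x3 intrinsics, pixels), "R" (3x3) and "t" (3): a world point X has camera coordinates R X + t. Camera axes: x right, y down, z forward; pixel columns grow to the right and rows downward; lengths in mm; the calibration is good to about 2 mm. A picture is of the moment at which its call begins. There is no depth.
- r.sign_off(): hands the job in; it is judged then, once.
The state is a dict: "time": time; "joint_positions": joint angles; "qd": joint speeds; "joint_efforts": joint torques, N m; "tool_pos": TCP position; "orientation": TCP orientation; "wrist_force": force on the tool from outside, world axes, zero at the start; "ft_torque": the same for the moment, N m; "grip_width": opening from 0.0 (shut) to 1.0 (fully open); "finger_force": force on a finger pad.
Only numpy, scipy, OpenCV 4.12 (cv2) and the standard library are available. Lean on these libraries where they do the work, as an engineer would, in place of code of your own. Each camera call takes 0.05 s, during which the arm holds its last target. There are 200 camera calls.

TASK

It is film time: first turn the volume knob of the table radio fully anticlockwise to its off stop, then take the longest of the three remotes out of the caddy and offer it to the person on the sofa. Hold it upright in the air straight above the middle of the round coaster holder, its lower end about 15 cm above the table and its keys squarely facing the sofa. Finish while still holding it steadily there, and leave the other remotes and everything else on the table undisturbed.

Things in the scene. Friction and masses are not known exactly. Their poses are not given: they have to be found in the camera images.
- volume (a joint): volume knob on the radio's top, turning about a vertical axis: 0 = fully anticlockwise (seen from above) against its end stop, off; grows clockwise, starts between 0.6 and 1.35 rad; it turns easily (0.04 N m of friction) and stays where it is left
- radio: fixed table radio on the robot's right, a wooden box 100 mm (x) by 190 mm (y) and 70 mm tall with a flat top; its volume knob stands on the top near its left (+y) end. Origin: centre of its underside
- volume_grip (a point): the knob's grip point, on its axis 107 mm above the table, 7 mm below its top: a black upright bar grip 42 mm long (along this point's x, turning with the knob), 14 mm thick (along y), 32 mm tall, on a disc 44 mm across whose top is 84 mm above the table. A white index mark lies on the bar's -x half
- caddy: fixed dark wooden remote caddy on the robot's left, 60 mm (x) by 200 mm (y), 70 mm tall, with three open-topped upright slots in a row along y, 66 mm apart, each 25 x 51 mm and 62 mm deep (floor 8 mm above the table). Origin: centre of its underside. All keys look to its -x, which points to the robot's left (world +y) within 0.55 rad
- tv_remote: loose black plastic remote control standing upright in a caddy slot, 46 mm wide, 20 mm thick, 180 mm long, the longest of the three, in any of the slots: its top is 188 mm above the table at the start. Origin: centre of its lower end; z up along its length; its key face looks along its own -x, y across its width. Weighs about 0.15 kg
- box_remote: loose black plastic remote control standing upright in a caddy slot, 46 mm wide, 20 mm thick, 145 mm long, the middle one; to be left in its slot. Origin: centre of its lower end; z up along its length; its key face looks along its own -x, y across its width. Weighs about 0.12 kg
- fan_remote: loose black plastic remote control standing upright in a caddy slot, 46 mm wide, 20 mm thick, 115 mm long, the shortest; to be left in its slot. Origin: centre of its lower end; z up along its length; its key face looks along its own -x, y across its width. Weighs about 0.10 kg
- coaster_holder: loose round black coaster holder, a disc 100 mm across and 46 mm tall, standing near the middle of the table. Origin: centre of its underside
- sofa_side (a point): a fixed point on the table top, 55 mm short of the middle of its far edge, beyond which the large grey sofa stands facing the robot; x points straight across the edge to the sofa, square to its seats (the same as world x), z up
- mug: white mug 80 mm across, 95 mm tall with a handle, at the table's far side; leave alone. Origin: centre of its underside
- candle: candle jar 72 mm across, 80 mm tall with a wooden cap, at the far side; leave alone. Origin: centre of its underside
- glasses_case: grey glasses case lying flat, 65 x 160 mm and 40 mm tall, near the middle in front of the robot; leave alone. Origin: centre of its underside
- water_bottle: clear water bottle 66 mm across, 190 mm tall, at the left; leave alone. Origin: centre of its underside

How it is judged:
By the outcome, as a careful person would: the job done as asked, in the order asked, and still so for the second after the job is handed in, while the arm keeps its last pose, push and grip.
It also fails if it takes over 48 s, if anything falls off the work surface, if the arm or the gripper's body presses on something with over 40 N, if the wrist force passes 120 N, or if a joint passes its speed limit or range.

## Working session

There is one attempt and no reset: what is moved stays moved. The work goes in short steps, Python scripts to look and compute and a shell command to move; the robot and the scene stay as the last step left them, time stands still between calls to the robot, and variables do not carry over. Pictures are saved under pics/ and viewed, at most 10 in all, crops included, and the job is handed in when it is done.

```bash
ls; mkdir -p pics
python3 - <<'E'
from rig import r
import cv2,numpy as np,pickle
o=r.get_obs();print(o['tool_pos'],o['orientation'],o['time'])
d={}
for n in('top','side'):
    s=r.snapshot(n);d[n]=s;cv2.imwrite(f'pics/{n}0.png',s['pixels']);print(n,s['intrinsics'],s['R'],s['t'])
pickle.dump(d,open('s0.pkl','wb'))
E
```

```text
pics
[240.64950646 630.11168045 230.36024523] [ 9.83402915e-01 -1.81433187e-01 -9.49707683e-05  8.34125049e-04] 0.0
top [[472.8271857    0.         256.53512476]
 [  0.         472.8271857  186.23820676]
 [  0.           0.           1.        ]] [[ 0.07201233 -0.99739084  0.00507248]
 [-0.97442688 -0.07143782 -0.21304671]
 [ 0.21285321  0.01039923 -0.97702885]] [  54.47845009  592.42224429 1302.24464318]
side [[368.59839926   0.         258.39913004]
 [  0.         368.59839926 188.78767328]
 [  0.           0.           1.        ]] [[-9.91713756e-01 -1.28466942e-01 -2.66737267e-04]
 [-8.43431576e-02  6.52659009e-01 -7.52942527e-01]
 [ 9.69023128e-02 -7.46680964e-01 -6.58086225e-01]] [ 618.73808243   63.30056825 1325.20223183]
```

View pics/top0.png

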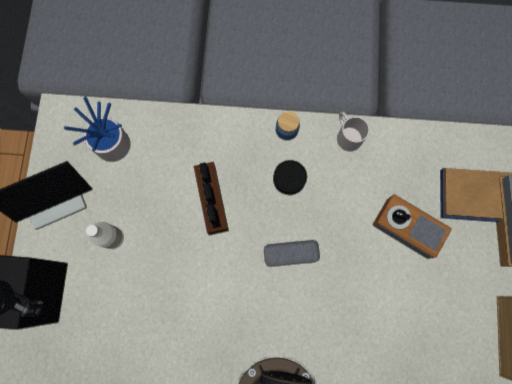

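View pics/side0.png

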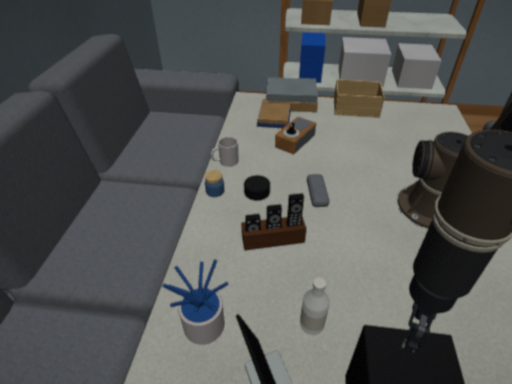

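The top view shows the caddy at (210,198), coaster holder at (290,177), and radio at (412,226) with its knob at (400,216). In the side view, the tall remote (296,209) is in the slot nearest the robot.

```bash
cat > h.py <<'E'
import numpy as np,cv2
def ray(s,u,v,z):
    R=np.array(s['R']);t=np.array(s['t']);c=-R.T@t
    d=R.T@np.linalg.solve(np.array(s['intrinsics']),[u,v,1.])
    return c+d*(z-c[2])/d[2]
def proj(s,X):
    p=np.array(s['R'])@X+s['t'];p=s['intrinsics']@p;return p[:2]/p[2]
E
python3 - <<'E'
from h import *
import pickle
d=pickle.load(open('s0.pkl','rb'));T=d['top'];S=d['side']
def blob(s,mask,box):
    x0,y0,x1,y1=box;m=np.zeros(mask.shape,np.uint8);m[y0:y1,x0:x1]=mask[y0:y1,x0:x1]*255
    c=max(cv2.findContours(m,0,1)[0],key=cv2.contourArea);return c,cv2.moments(c)
t=T['pixels'].astype(int);g=t.max(2)
for s in(T,S): print('cam',-np.array(s['R']).T@s['t'])
c,m=blob(T,g<50,(265,155,315,200));print('coaster px',cv2.minEnclosingCircle(c));e=cv2.minEnclosingCircle(c)[0]
print('coaster',ray(T,*e,46),ray(T,*e,30))
hsv=cv2.cvtColor(T['pixels'],cv2.COLOR_BGR2HSV)
c,m=blob(T,(hsv[...,1]>90)&(hsv[...,2]<200),(365,185,460,265));rc=cv2.minAreaRect(c);b=cv2.boxPoints(rc)
print('radio',rc,[ray(T,*p,70).round(0)[:2] for p in b])
c,m=blob(T,(hsv[...,1]>90)|(g<60),(185,150,235,245));rc=cv2.minAreaRect(c);b=cv2.boxPoints(rc)
print('caddy',rc,[ray(T,*p,70).round(0)[:2] for p in b])
a=lambda s,x0,y0,w,h,W,H:cv2.resize(s['pixels'][y0:y0+h,x0:x0+w],(W,H),interpolation=cv2.INTER_CUBIC)
im=np.vstack([np.hstack([a(T,190,155,45,85,317,600)[:600],a(T,370,190,80,70,343,300).repeat(1,0) if 0 else np.vstack([a(T,370,190,80,70,343,300),a(S,235,190,80,70,343,300)])])])
cv2.imwrite('pics/c1.png',im)
E
```

```text
cam [ 296.16208842   83.11532312 1398.26785281]
cam [ 490.53487628 1027.67698347  919.92406461]
coaster px ((289.6052551269531, 177.1842041015625), 16.826780319213867)
coaster [625.05283694   2.48543107  46.        ] [628.94426419   1.53142017  30.        ]
radio ((412.48114013671875, 225.43399047851562), (70.8067398071289, 36.61747741699219), 29.05460548400879) [array([ 500., -238.]), array([ 596., -287.]), array([ 509., -464.]), array([ 416., -413.])]
caddy ((210.42657470703125, 197.5004119873047), (70.98182678222656, 20.2229061126709), 78.36637115478516) [array([636., 285.]), array([652., 228.]), array([453., 170.]), array([438., 224.])]
```

View pics/c1.png

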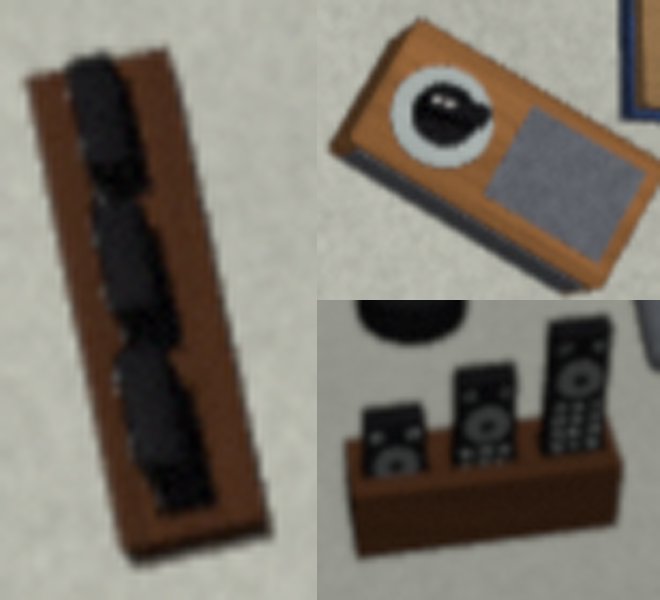

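The crop shows the caddy with its tall remote top near top-view px (211.7,212.5) and side-view px (296.3,196.1). The knob needs more zoom to show the bar direction.

Run:
```python
from h import *
import pickle
d=pickle.load(open('s0.pkl','rb'));T=d['top'];S=d['side']
p=ray(T,211.7,212.5,188);print('tall top',p,'side reproj',proj(S,p),ray(S,296.3,196.1,188))
far=ray(T,203.8,163.8,70);e=np.array([np.cos(.28),np.sin(.28),0])
print('caddy centre',far-100*e,'slot',far-166*e)
k=ray(T,370+128/4.29,190+110/4.29,100);print('knob',k,proj(S,k))
a=lambda s,x0,y0,w,h:cv2.resize(s['pixels'][y0:y0+h,x0:x0+w],(400,400),interpolation=cv2.INTER_CUBIC)
ks=proj(S,k).astype(int)
im=np.hstack([a(T,384,200,32,32),a(S,ks[0]-16,ks[1]-16,32,32)]);print(ks-16)
im=(255*(im/255.)**.5).astype('uint8')
cv2.imwrite('pics/k.png',im)
```

```text
tall top [481.98584171 206.67828426 188.        ] side reproj [296.86231399 194.17432618] [483.20186531 215.39714585 188.        ]
caddy centre [544.74369143 227.13432237  70.        ] slot [481.3140325  208.89484957  70.        ]
knob [ 524.74285637 -305.97714094  100.        ] [291.36715797 127.47455608]
[275 111]
```

View pics/k.png

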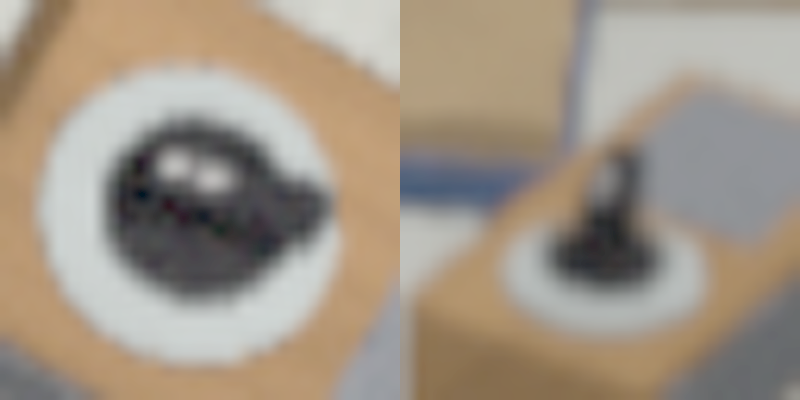

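The mark is on the left half of the bar at crop px (160–235, 160–180). The bar tip is at about (320,215) and the disc centre at (190,208).

Run:
```python
from h import *
import pickle
d=pickle.load(open('s0.pkl','rb'));T=d['top'];S=d['side']
f=lambda u,v,z:ray(T,384+u/12.5,200+v/12.5,z)
g=lambda u,v,z:ray(S,275+u/12.5,111+v/12.5,z)
k=f(190,208,84);print('axis disc top',k,'plate top',f(190,215,72),'side',g(205,250,84),'side plate',g(205,268,72))
R=(np.array([500,-238])+[596,-287]+[509,-464]+[416,-413])/4;print('radio centre~',R)
a=k.copy();a[2]=114;pa=proj(T,a);print('bar-top centre in crop',(pa-[384,200])*12.5)
tip=f(320,217,114);v=tip-a;print('tip',tip,np.linalg.norm(v[:2]),'ang',np.arctan2(v[1],v[0]))
m=f(198,170,114)-a;print('mark off',m,'ang',np.arctan2(-m[1],-m[0]))
v=f(235,180,114)-f(160,160,114);print('mark dir',np.arctan2(v[1],v[0]))
t=f(225,222,114);print('side bar top', g(222,150,114), g(218,170,114))
from scipy.spatial.transform import Rotation as Ro
print(Ro.from_quat([9.83402915e-01,-1.81433187e-01,0,0]).as_matrix().round(3))
```

```text
axis disc top [ 524.58887286 -309.006147     84.        ] plate top [ 525.06881579 -312.59893505   72.        ] side [ 523.55995676 -304.22716234   84.        ] side plate [ 523.3380475  -312.04704423   72.        ]
radio centre~ [ 505.25 -350.5 ]
bar-top centre in crop [230.92154718 187.49945677]
tip [ 519.45665481 -328.58998583  114.        ] 20.24515758455944 ang -1.8270966676494949
mark off [3.36876649 7.2586973  0.        ] ang -2.005314325016899
mark dir -1.7652938479115539
side bar top [ 520.55441107 -319.01979183  114.        ] [ 521.12500769 -306.16524649  114.        ]
[[ 0.934 -0.357  0.   ]
 [-0.357 -0.934 -0.   ]
 [ 0.     0.    -1.   ]]
```

The manual's scale: shifts go in shares of 62.5 mm and turns go in shares of pi rad. Converting my numbers, -60 mm is -0.96, 46 mm is 0.736.

```bash
echo '{"x":[0,0.576,0.576,0.576,0.576,0.576,0.576,0.576,0.576,0.576],"y":[0,0.736,0.736,0.736,0.736,0.736,0.736,0.736,0.736,0.736],"z":[-0.96,-0.032,-0.032,-0.016,-0.016,-0.016,-0.016,-0.016,-0.016,0],"wx":[0,0,0,0,0,0,0,0,0,0],"wy":[0,0,0,0,0,0,0,0,0,0],"wz":[0,0,0,0,0,0,0,0,0,0]}' > m.json && python3 -m crank m.json 0.6
echo '{"x":[0.576,0.576,0.576,0.576,0.576,0.576,0.48,0.48,0,0],"y":[0.736,0.736,0.736,0.736,0.736,0.736,0.64,0.608,0,0],"z":[0,0,0,0,0,0,0,0,0,0],"wx":[0,0,0,0,0,0,0,0,0,0],"wy":[0,0,0,0,0,0,0,0,0,0],"wz":[0,0,0,0,0,0,0,0,0.0573,0.0573]}' > m.json && python3 -m crank m.json
echo '{"x":[0,0,0,0,0,0,0,0],"y":[0,0,0,0,0,0,0,0],"z":[0,0,0,0,0,0,0,0],"wx":[0,0,0,0,0,0,0,0],"wy":[0,0,0,0,0,0,0,0],"wz":[0.0573,0.0573,0.0573,0.0573,0.0573,0.0573,0,0]}' > m.json && python3 -m crank m.json
```

```text
time: 1.35
tool_pos: [395.7, 126.3, 301.5]
orientation: [0.983, -0.181, 0.0, -0.0]
wrist_force: [0.7, 0.4, -0.2]
grip_width: 0.601
finger_force: 0.0
time: 2.6
tool_pos: [527.0, -301.7, 300.2]
orientation: [0.934, -0.358, -0.001, 0.0]
wrist_force: [1.0, -0.6, 0.2]
grip_width: 0.599
finger_force: 0.0
time: 3.6
tool_pos: [527.3, -300.9, 301.1]
orientation: [-0.621, 0.784, 0.0, -0.0]
wrist_force: [-0.7, 0.5, 0.9]
grip_width: 0.601
finger_force: 0.0
```

To row units: 50 mm is 0.8, 7.5 mm is 0.12, -0.02 rad / 3.1416 = -0.0064.

```bash
echo '{"x":[0.12,0,0,0,0,0],"y":[0.0208,0,0,0,0,0],"z":[0,0.8,0.8,0.8,0.4,0],"wx":[0,0,0,0,0,0],"wy":[0,0,0,0,0,0],"wz":[-0.0064,0,0,0,0,0]}' > m.json && python3 -m crank m.json
python3 - <<'E'
from rig import r
from h import *
s=r.snapshot('side');t=r.snapshot('top')
a=lambda s,x,y,w:cv2.resize(s['pixels'][y:y+w,x:x+w],(400,400),interpolation=cv2.INTER_CUBIC)
cv2.imwrite('pics/k2.png',np.hstack([a(s,260,85,60),a(t,375,180,60)]))
E
```

```text
time: 4.35
tool_pos: [522.9, -308.0, 124.3]
orientation: [-0.628, 0.778, 0.002, -0.001]
wrist_force: [0.1, -0.4, 0.1]
grip_width: 0.602
finger_force: 0.0
```

View pics/k2.png

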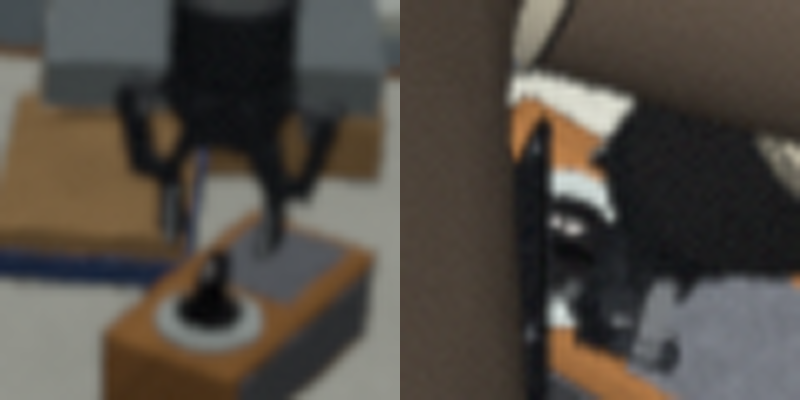

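In the side view, the fingers (crop cols 172 and 267) straddle the bar (col 215). I'll descend and close.

To row units: 17 mm is 0.272.

```bash
echo '{"x":[0,0,0],"y":[0,0,0],"z":[0.272,0.272,0],"wx":[0,0,0],"wy":[0,0,0],"wz":[0,0,0]}' > m.json && python3 -m crank m.json
echo '{"x":[0,0,0,0,0,0],"y":[0,0,0,0,0,0],"z":[0,0,0,0,0,0],"wx":[0,0,0,0,0,0],"wy":[0,0,0,0,0,0],"wz":[0,0,0,0,0,0]}' > m.json && python3 -m crank m.json 0.0
python3 -c "
from rig import r;o=r.get_obs();print(o['ft_torque'],o['joint_positions'])"
```

```text
time: 4.82
tool_pos: [523.2, -307.6, 90.6]
orientation: [-0.628, 0.779, 0.001, -0.001]
wrist_force: [1.0, -0.1, -0.2]
grip_width: 0.596
finger_force: 0.0
time: 5.58
tool_pos: [527.0, -308.4, 93.4]
orientation: [-0.628, 0.778, -0.002, 0.001]
wrist_force: [5.1, -1.8, -2.9]
grip_width: 0.152
finger_force: 61.9
[-0.48345057 -2.00327958 -0.00519811] [-2.09778896e-01  3.71233887e-01 -3.12325827e-01  4.91548118e-04
 -8.82024989e-01 -3.80888488e-03]
```

To row units: -3 mm is -0.048, -0.15 rad / 3.1416 = -0.0477.

```bash
echo '{"x":[0,0,0,0,0,0],"y":[-0.048,0,0,0,0,0],"z":[0,0,0,0,0,0],"wx":[0,0,0,0,0,0],"wy":[0,0,0,0,0,0],"wz":[0,-0.0477,-0.0477,-0.0477,-0.0318,0]}' > m.json && python3 -m crank m.json
python3 -c "
from rig import r;o=r.get_obs();print(o['ft_torque'],o['joint_positions'])"
```

```text
time: 6.32
tool_pos: [526.2, -308.6, 93.3]
orientation: [0.816, -0.578, -0.001, 0.0]
wrist_force: [-4.2, 1.2, 7.7]
grip_width: 0.145
finger_force: 63.5
[0.6276014  1.85344693 0.10583023] [-2.10339165e-01  3.73891203e-01 -3.08345348e-01  4.46906883e-04
 -8.90162226e-01  5.47658888e-01]
```

To row units: -0.15 rad / 3.1416 = -0.0477.

```bash
for i in 1; do echo '{"x":[0,0,0,0],"y":[0,0,0,0],"z":[0,0,0,0],"wx":[0,0,0,0],"wy":[0,0,0,0],"wz":[-0.0477,-0.0477,-0.0318,0]}' > m.json && python3 -m crank m.json; python3 -c "
from rig import r;o=r.get_obs();print(o['ft_torque'],o['joint_positions'][5])"; done
echo '{"x":[0,0,0],"y":[0,0,0],"z":[0,0,0],"wx":[0,0,0],"wy":[0,0,0],"wz":[-0.0318,-0.0159,0]}' > m.json && python3 -m crank m.json; python3 -c "
from rig import r;o=r.get_obs();print(o['ft_torque'],o['joint_positions'][5])"
```

```text
time: 6.82
tool_pos: [525.6, -309.0, 93.3]
orientation: [0.914, -0.405, -0.001, 0.001]
wrist_force: [-6.4, -0.9, 8.7]
grip_width: 0.147
finger_force: 63.5
[-0.18774389  2.42921286  0.05023154] 0.9476566896546156
time: 7.2
tool_pos: [525.5, -309.2, 93.3]
orientation: [0.942, -0.335, -0.001, 0.001]
wrist_force: [-7.2, -1.2, 9.3]
grip_width: 0.149
finger_force: 63.5
[-0.59127631  2.65851342  0.06123954] 1.096939023016387
```

To row units: -0.1 rad / 3.1416 = -0.0318.

```bash
P='from rig import r;o=r.get_obs();print(o["ft_torque"][2],o["joint_positions"][5])'
echo '{"x":[0,0],"y":[0,0],"z":[0,0],"wx":[0,0],"wy":[0,0],"wz":[-0.0318,0]}' > m.json && python3 -m crank m.json|grep -E 'force|width'; python3 -c "$P"
echo '{"x":[0,0],"y":[0,0],"z":[0,0],"wx":[0,0],"wy":[0,0],"wz":[-0.0255,0]}' > m.json && python3 -m crank m.json|grep -E 'force|width'; python3 -c "$P"
echo '{"x":[0,0],"y":[0,0],"z":[0,0],"wx":[0,0],"wy":[0,0],"wz":[-0.0255,0]}' > m.json && python3 -m crank m.json; python3 -c "$P"
```

```text
wrist_force: [-7.2, -2.4, 7.9]
grip_width: 0.146
finger_force: 63.5
0.03924005084245424 1.1975921677047463
wrist_force: [-6.7, -2.2, 8.4]
grip_width: 0.149
finger_force: 63.5
-0.006853715286658565 1.2773302810187015
time: 7.95
tool_pos: [525.4, -309.5, 93.3]
orientation: [0.977, -0.212, -0.001, 0.0]
wrist_force: [-7.8, -1.9, 8.8]
grip_width: 0.151
finger_force: 78.5
-1.8490540218110387 1.3547991387617762
```

The torque jumped at yaw -0.43, so the knob is on its stop. I'll release and lift.

To row units: -60 mm is -0.96, -50 mm is -0.8.

```bash
echo '{"x":[0,0,0,0],"y":[0,0,0,0],"z":[0,0,0,0],"wx":[0,0,0,0],"wy":[0,0,0,0],"wz":[0,0,0,0]}' > m.json && python3 -m crank m.json 0.6
echo '{"x":[0,0,0,0,0],"y":[0,0,0,0,0],"z":[-0.64,-0.8,-0.96,-0.96,0],"wx":[0,0,0,0,0],"wy":[0,0,0,0,0],"wz":[0,0,0,0,0]}' > m.json && python3 -m crank m.json
python3 - <<'E'
from rig import r
from h import *
s=r.snapshot('side');t=r.snapshot('top')
a=lambda s,x,y,w:cv2.resize(s['pixels'][y:y+w,x:x+w],(400,400),interpolation=cv2.INTER_CUBIC)
im=np.hstack([a(s,275,111,32),a(s,235,185,80)])
im=(255*(im/255.)**.6).astype('uint8')
cv2.imwrite('pics/k3.png',im)
E
```

```text
time: 8.45
tool_pos: [527.4, -308.4, 92.2]
orientation: [0.978, -0.211, -0.0, -0.0]
wrist_force: [0.1, -0.7, 1.0]
grip_width: 0.605
finger_force: 0.0
time: 9.07
tool_pos: [529.4, -309.5, 308.5]
orientation: [0.978, -0.211, 0.005, 0.001]
wrist_force: [-0.1, 0.4, -0.6]
grip_width: 0.603
finger_force: 0.0
```

View pics/k3.png

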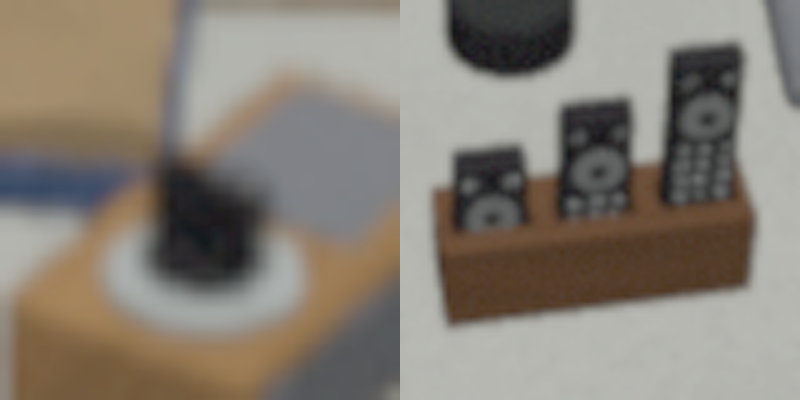

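The knob's bar has turned (now broad in the side view). The tall remote is at crop (705,125) and the other remotes are undisturbed. Next I'll go to the tall remote.

To row units: -50.2 mm is -0.8032, -28.4 mm is -0.4544, -0.175 rad / 3.1416 = -0.0557.

```bash
echo '{"x":[-0.4544,-0.4544,-0.4544,-0.4544,-0.4544,-0.4544,-0.4544,-0.4544,-0.4544,0],"y":[-0.8032,-0.8032,-0.8032,-0.8032,-0.8032,-0.8032,-0.8032,-0.8032,-0.8032,0],"z":[0,0,0,0,0,0,0,0,0,0],"wx":[0,0,0,0,0,0,0,0,0,0],"wy":[0,0,0,0,0,0,0,0,0,0],"wz":[0,0,0,0,0,0,0,0,0,-0.0557]}' > m.json && python3 -m crank m.json 1.0
echo '{"x":[0,0,0,0,0],"y":[0,0,0,0,0],"z":[0,0,0,0,0],"wx":[0,0,0,0,0],"wy":[0,0,0,0,0],"wz":[-0.0557,-0.0557,-0.0557,0,0]}' > m.json && python3 -m crank m.json
python3 - <<'E'
from rig import r
from h import *
import pickle
d=pickle.load(open('s0.pkl','rb'));T=d['top'];S=d['side']
# caddy top far/near edges by brown mask in the side view, long edges
hsv=cv2.cvtColor(S['pixels'],cv2.COLOR_BGR2HSV);m=((hsv[...,1]>100)&(hsv[...,2]<140)).astype('uint8');m[:210]=0;m[255:]=0;m[:,:235]=0;m[:,315:]=0
c=max(cv2.findContours(m,0,1)[0],key=cv2.contourArea);a=cv2.approxPolyDP(c,2.5,True)[:,0];print(a.tolist())
for p in a: print(p,ray(S,*p,70)[:2].round(),ray(S,*p,0)[:2].round())
o=r.get_obs();print(o['tool_pos'],o['orientation'])
E
```

```text
time: 10.42
tool_pos: [479.5, 211.5, 300.1]
orientation: [0.993, -0.122, -0.001, 0.001]
wrist_force: [-1.0, -1.0, 0.1]
grip_width: 0.999
finger_force: 0.0
time: 11.05
tool_pos: [480.4, 208.2, 301.5]
orientation: [0.991, 0.135, -0.001, 0.0]
wrist_force: [-0.2, -0.6, -0.0]
grip_width: 1.0
finger_force: 0.0
[[303, 222], [289, 226], [287, 218], [282, 218], [280, 227], [268, 229], [266, 220], [260, 221], [260, 228], [250, 232], [243, 223], [245, 248], [303, 241]]
[303 222] [455. 204.] [452. 136.]
[289 226] [498. 227.] [498. 161.]
[287 218] [506. 193.] [508. 124.]
[282 218] [522. 195.] [525. 126.]
[280 227] [525. 235.] [528. 170.]
[268 229] [562. 248.] [567. 184.]
[266 220] [572. 210.] [579. 143.]
[260 221] [591. 217.] [599. 151.]
[260 228] [587. 247.] [595. 183.]
[250 232] [615. 268.] [626. 205.]
[243 223] [643. 233.] [655. 167.]
[245 248] [621. 333.] [632. 275.]
[303 241] [452. 283.] [448. 222.]
[480.35917631 208.23646485 301.51357509] [ 9.90808685e-01  1.35268734e-01 -6.08679012e-04  3.85067977e-04]
```

To row units: 30 mm is 0.48, 24 mm is 0.384.

```bash
echo '{"x":[0,0,0,0],"y":[0,0,0,0],"z":[0.48,0.48,0.384,0],"wx":[0,0,0,0],"wy":[0,0,0,0],"wz":[0,0,0,0]}' > m.json && python3 -m crank m.json
python3 - <<'E'
from rig import r
from h import *
s=r.snapshot('side');t=r.snapshot('top')
a=lambda s,x,y,w:cv2.resize(s['pixels'][y:y+w,x:x+w],(400,400),interpolation=cv2.INTER_CUBIC)
im=np.hstack([a(s,255,160,70),a(t,180,165,70)])
im=(255*(im/255.)**.6).astype('uint8')
cv2.imwrite('pics/r1.png',im)
p=r.get_obs()['tool_pos'];print(p,(proj(s,p)-[255,160])*400/70)
E
```

```text
time: 11.55
tool_pos: [479.6, 207.6, 216.5]
orientation: [0.991, 0.136, -0.002, 0.001]
wrist_force: [1.0, 0.2, 0.7]
grip_width: 1.002
finger_force: 0.0
[480.95039277 208.51850537 218.96928387] [245.23089191 152.62556892]
```

View pics/r1.png

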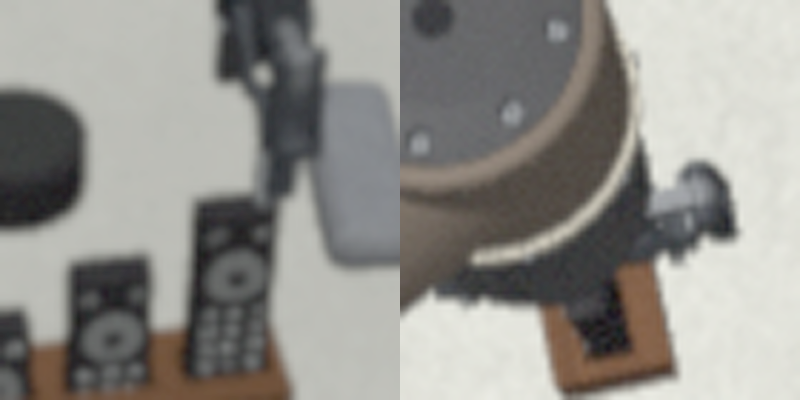

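The side view shows the remote (crop 235,203) between the fingers, with the near finger at (275,190) in front of its key face. I'll descend and grip.

To row units: 30 mm is 0.48, 26 mm is 0.416, 0.009 rad / 3.1416 = 0.0029.

```bash
echo '{"x":[0.032,0,0,0],"y":[0,0,0,0],"z":[0.48,0.48,0.416,0],"wx":[0,0,0,0],"wy":[0,0,0,0],"wz":[0.0029,0,0,0]}' > m.json && python3 -m crank m.json
echo '{"x":[0,0,0,0,0,0],"y":[0,0,0,0,0,0],"z":[0,0,0,0,0,0],"wx":[0,0,0,0,0,0],"wy":[0,0,0,0,0,0],"wz":[0,0,0,0,0,0]}' > m.json && python3 -m crank m.json 0.0
```

```text
time: 12.15
tool_pos: [482.2, 208.6, 131.9]
orientation: [0.991, 0.132, -0.001, 0.001]
wrist_force: [-0.0, 0.7, 0.5]
grip_width: 0.995
finger_force: 0.0
time: 12.9
tool_pos: [483.0, 209.2, 133.1]
orientation: [0.991, 0.133, 0.001, -0.0]
wrist_force: [-0.1, -0.0, 6.3]
grip_width: 0.225
finger_force: 59.0
```

To row units: -25 mm is -0.4, -20 mm is -0.32.

```bash
echo '{"x":[0,0,0,0,0,0,0,0,0],"y":[0,0,0,0,0,0,0,0,0],"z":[-0.16,-0.24,-0.32,-0.4,-0.4,-0.4,-0.4,-0.4,0],"wx":[0,0,0,0,0,0,0,0,0],"wy":[0,0,0,0,0,0,0,0,0],"wz":[0,0,0,0,0,0,0,0,0]}' > m.json && python3 -m crank m.json
python3 - <<'E'
from rig import r
from h import *
s=r.snapshot('side')
a=lambda s,x,y,w:cv2.resize(s['pixels'][y:y+w,x:x+w],(500,500),interpolation=cv2.INTER_CUBIC)
im=a(s,235,130,110)
im=(255*(im/255.)**.6).astype('uint8')
cv2.imwrite('pics/r2.png',im)
o=r.get_obs();p=o['tool_pos'];print(p,o['wrist_force'],[((proj(s,[p[0],p[1],z])-[235,130])*500/110).round() for z in(p[2]+55,p[2]-125)])
E
```

```text
time: 14.02
tool_pos: [483.2, 209.4, 305.0]
orientation: [0.991, 0.133, 0.002, -0.001]
wrist_force: [-0.1, 0.2, -2.3]
grip_width: 0.225
finger_force: 58.5
[482.54176795 209.08785269 303.33896804] [-0.54840915 -0.79892785 -1.64623423] [array([300.,  78.]), array([279., 305.])]
```

View pics/r2.png

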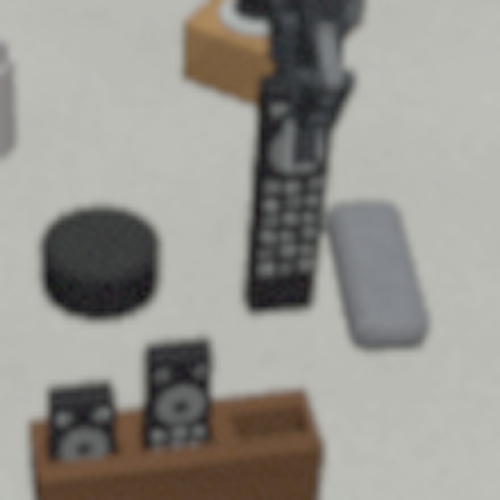

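The remote is held upright: its lower end is at crop (279,307), as predicted from the TCP. I'll carry it to the coaster and turn it.

To row units: 38 mm is 0.608, 34 mm is 0.544.

```bash
echo '{"x":[0.16,0.192,0.208,0.208,0.208,0.192,0.168,0],"y":[0.416,0.544,0.608,0.608,0.608,0.544,0.48,0],"z":[0,0,0,0,0,0,0,0],"wx":[0,0,0,0,0,0,0,0],"wy":[0,0,0,0,0,0,0,0],"wz":[0,0,0,0,0,0,0,0]}' > m.json && python3 -m crank m.json
echo '{"x":[0,0,0,0,0,0,0,0,0,0],"y":[0,0,0,0,0,0,0,0,0,0],"z":[0,0,0,0,0,0,0,0,0,0],"wx":[0,0,0,0,0,0,0,0,0,0],"wy":[0,0,0,0,0,0,0,0,0,0],"wz":[0.0318,0.0573,0.0573,0.0573,0.0573,0.0573,0.0573,0.0573,0.0573,0.0573]}' > m.json && python3 -m crank m.json
echo '{"x":[0,0,0,0,0],"y":[0,0,0,0,0],"z":[0.112,0.16,0.16,0,0],"wx":[0,0,0,0,0],"wy":[0,0,0,0,0],"wz":[0.0382,0,0,0,0]}' > m.json && python3 -m crank m.json
python3 - <<'E'
from rig import r
from h import *
import pickle
d={n:r.snapshot(n) for n in('side','top')};pickle.dump(d,open('s1.pkl','wb'));s=d['side'];t=d['top']
o=r.get_obs();p=o['tool_pos'];print(p,o['orientation'])
a=lambda s,x,y,w:cv2.resize(s['pixels'][y:y+w,x:x+w],(400,400),interpolation=cv2.INTER_CUBIC)
im=np.hstack([a(s,210,110,100),a(t,240,120,100)])
im=(255*(im/255.)**.6).astype('uint8')
cv2.imwrite('pics/f1.png',im)
for z in(p[2]+55,p[2]-125): print(((proj(s,[p[0],p[1],z])-[210,110])*4).round())
E
```

```text
time: 15.08
tool_pos: [625.8, -0.5, 300.3]
orientation: [0.991, 0.131, -0.002, 0.0]
wrist_force: [-0.2, 0.7, -1.5]
grip_width: 0.23
finger_force: 58.8
time: 16.32
tool_pos: [624.8, 2.0, 301.5]
orientation: [0.745, -0.667, -0.001, 0.0]
wrist_force: [-0.6, 0.5, -1.9]
grip_width: 0.23
finger_force: 59.0
time: 16.95
tool_pos: [625.8, 1.3, 275.4]
orientation: [-0.706, 0.708, -0.0, -0.0]
wrist_force: [-0.3, 0.6, -1.4]
grip_width: 0.229
finger_force: 58.8
[625.91270626   1.28340637 275.72679591] [-7.06181055e-01  7.08031216e-01 -2.09571112e-04  2.68160032e-04]
[191.  15.]
[191. 198.]
```

View pics/f1.png

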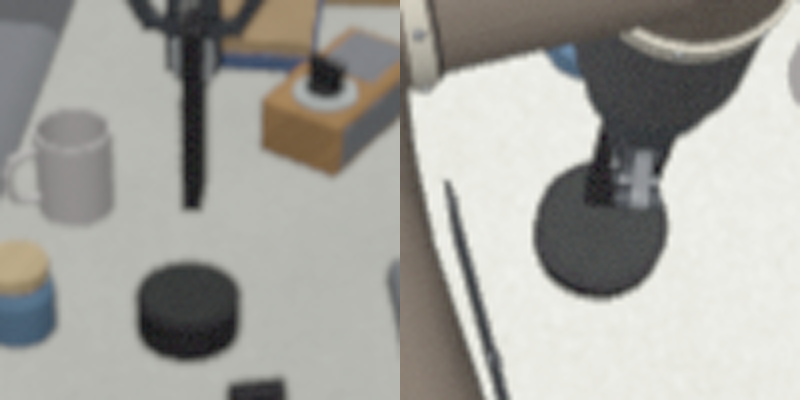

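The remote is seen edge-on in the side view with its lower end at crop (193,208). The coaster top is centred at about (188,292), and keys face the sofa. Now I'll refine the centring.

Run:
```python
from h import *
import pickle
d0=pickle.load(open('s0.pkl','rb'));d1=pickle.load(open('s1.pkl','rb'))
def ext(s,box,th):
    x0,y0,x1,y1=box;g=cv2.resize(s['pixels'][y0:y1,x0:x1].max(2),None,fx=8,fy=8,interpolation=cv2.INTER_CUBIC)
    c=max(cv2.findContours((g<th).astype('uint8'),0,1)[0],key=cv2.contourArea)[:,0].astype(float)
    return (c+.5)/8-.5+[x0,y0]
for n,box in(('top',(265,155,315,200)),('side',(238,170,276,204))):
    s=d0[n];c=ext(s,box,85)
    h=lambda q:np.array([proj(s,[q[0]+50*np.cos(a),q[1]+50*np.sin(a),z]) for z in(0,46) for a in np.linspace(0,6.28,60)])
    lo,hi=c.min(0),c.max(0);print(n,lo,hi)
    from scipy.optimize import fsolve
    f=lambda q:(h(q).min(0)+h(q).max(0))/2-(lo+hi)/2
    q=fsolve(f,[626,2]);print('centre',q,'size pred',np.ptp(h(q),axis=0),'meas',hi-lo)
s=d1['side'];c=ext(s,(250,135,266,175),75);b=c[:,1].max();print('low row',b)
for row in(140,148,155,160):
    k=c[abs(c[:,1]-row)<.5];l,r_=k[:,0].min(),k[:,0].max();print(row,l,r_,(l+r_)/2)
m=(lambda k:(k[:,0].min()+k[:,0].max())/2)(c[abs(c[:,1]-160)<.5])
print('near lower edge',ray(s,m,b,150),[proj(s,[625.9,24.3,z]) for z in(330,150)],[proj(s,[625.9,1.3,z]) for z in(330,150)])
```

```text
top [272.9375 159.9375] [306.3125 194.3125]
centre [630.31694884   1.86446357] size pred [34.54311495 36.08927004] meas [33.375 34.375]
side [243.4375 175.0625] [269.6875 200.0625]
centre [630.33803969   2.73735214] size pred [27.19620688 26.99077528] meas [26.25 25.  ]
low row 162.0625
140 254.8125 261.0625 257.9375
148 254.9375 261.0625 258.0
155 255.0625 260.9375 258.0
160 255.1875 260.0625 257.625
near lower edge [624.61967016  15.05088365 150.        ] [array([256.73790802, 117.63315667]), array([256.90692219, 163.64169741])] [array([257.69502709, 113.94123899]), array([257.77363436, 159.67547138])]
```

To row units: -5.2 mm is -0.0832, -3.5 mm is -0.056.

```bash
echo '{"x":[-0.056,0,0],"y":[-0.0832,0,0],"z":[0,0,0],"wx":[0,0,0],"wy":[0,0,0],"wz":[0,0,0]}' > m.json && python3 -m crank m.json
python3 - <<'E'
from rig import r
from h import *
s=r.snapshot('top');o=r.get_obs();p=o['tool_pos'];print(p,o['orientation'],o['time'])
a=lambda s,x,y,w:cv2.resize(s['pixels'][y:y+w,x:x+w],(600,600),interpolation=cv2.INTER_CUBIC)
im=a(s,270,145,50);im=np.clip(255*(im/255.)**.4*1.3-80,0,255).astype('uint8');cv2.imwrite('pics/f2.png',im)
for X in([p[0]-10,p[1]+23,p[2]-125],[p[0]-10,p[1]-23,p[2]-125],[p[0]-10,p[1]+23,p[2]-40]): print((((proj(s,X)-[270,145])+.5)*12).round())
E
```

```text
time: 17.42
tool_pos: [630.9, 4.8, 275.2]
orientation: [-0.706, 0.708, 0.0, -0.0]
wrist_force: [-1.0, -0.8, -1.1]
grip_width: 0.227
finger_force: 58.9
[630.91061538   4.75447482 275.27805183] [-7.06043319e-01  7.08168645e-01  1.06101319e-05 -4.76811111e-05] 17.475
[163. 296.]
[365. 310.]
[187. 196.]
```

View pics/f2.png

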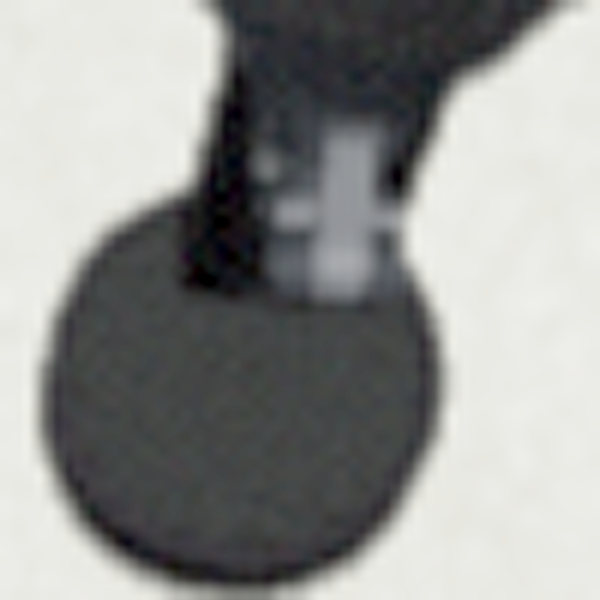

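The lower left corner of the remote is at crop (182,288) against the predicted (163,296). So the remote sits about 4 mm toward -y of the TCP, and a last 2 mm shift centres it.

To row units: -2 mm is -0.032, 0.3 mm is 0.0048.

```bash
echo '{"x":[-0.032,0,0,0,0],"y":[0.0048,0,0,0,0],"z":[0,0,0,0,0],"wx":[0,0,0,0,0],"wy":[0,0,0,0,0],"wz":[0,0,0,0,0]}' > m.json && python3 -m crank m.json && python3 -c "
from rig import r;print(r.sign_off())"
```

```text
time: 18.1
tool_pos: [630.6, 6.7, 275.3]
orientation: [-0.706, 0.708, 0.0, 0.0]
wrist_force: [0.6, -0.0, -0.9]
grip_width: 0.227
finger_force: 58.9
the job is handed in; nothing more can be done
None
```

The radio knob is at its off stop, and the longest remote is held upright above the coaster holder, lower end about 15 cm up, keys facing the sofa; I handed it in at 18.1 s, and the sign-off returned no verdict.

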